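# Snap a fresh label roll between the spring clips of the label dispenser

## Robot

A 6-joint arm with a two-finger parallel gripper is mounted at the origin on the work surface. World frame = base frame: x ahead of the robot, y to its left, z up, the work surface at z = 0. Lengths are in m, angles in rad, forces in N, time in s.
With the tool pointing down it reaches from about 0.35 to 0.775 m from the base axis. Payload 7.3 kg.
Tool frame: the origin (TCP) lies at the very end of the fingers, on their centre line; the grasp point (between the pads) lies 19 mm behind it; z points along the fingers, y is the line along which they close (so a half turn about z gives the same grasp; the last joint's range is limited). The gripper opens to 92 mm and grips with 3 to 60 N. Pads are 19 mm wide; open, the fingers measure 130 mm over their backs; the gripper's body (75 mm by 190 mm) begins 47 mm behind the grasp point.
Start: joints at [0.974, 0.342, 1.524, -0, 1.275, -0.146], TCP at [0.229, 0.473, 0.194] pointing down, gripper open.
Joint ranges: [-2.53, 2.53], [-0.77, 2.02], [0.04, 2.7], [-1, 4.14], [0.28, 2.66], [-3.11, 3.11]. Speed limits (rad/s): [2.57, 2.57, 3.14, 3.14, 3.14, 3.14].

## Interface

Orientations are given as [roll, pitch, yaw] about the fixed x, y, z axes, in that order (R = Rz(yaw) Ry(pitch) Rx(roll)).
In Python, from cell import robot gives the robot as it stands. The module is installed in compiled form; this text tells all that it offers.
- The arm moves only by the tool arm_command, never from a script. Its argument "moves" is a list of rows, each a list of 3 entries, a list of its own where there are three numbers: the shift along the tool's x, y, z in m, then the turn, a rotation vector about the tool's x, y, z in rad, then the finger opening in m, from 0 to 0.0918. In form: [[[dx, dy, dz], [ax, ay, az], claw], ...]. A call has exactly 5 rows; each row is the pose to reach, as a shift and turn from the pose commanded when the call began, along the tool's axes at that moment; what a row does not reach only later rows make up. A row lasts 1/10 s, in which the tool goes at most 50 mm and 8.59 degrees, less where a joint would pass 70% of its speed; a pose out of reach is approached as far as the arm can. A call with a gripper value outside its range is refused whole. The fingers move at their own pace and stop on an object; "squeeze" is the grip in N (left out, the last holds). Time passes only in rows, so rows that repeat a pose let the fingers close, or fill a call up. It gives the time, the measured TCP pose, the force, the opening and the grip force at its end, in the units of the state.
- robot.observe(): the state, without advancing time (a new reading comes with each control period).
- robot.read_camera(name): name is "scene" or "top" or "wrist"; returns the picture (480x640x3 uint8, red, green, blue); there is no depth.
- robot.camera_model(name): a dict with "fx", "fy", "cx", "cy" (pixels), "k1" (the pictures are not rectified: a ray, as slopes to the right and down, at radius r is drawn at 1 + k1 r^2 times it, then the intrinsics apply), "R" (3x3) and "t" (3): a world point X has camera coordinates R X + t. Camera axes: x right, y down, z forward; pixel columns grow to the right and rows downward; lengths in m; the calibration is good to about 2 mm. A picture is of the moment at which its call begins: read the wrist's pose just before it. camera_model takes no time and is no camera call; for the wrist camera it gives the pose at the moment of the call.
- robot.hand_in(): hands the job in; it is judged then, once.
The state is a dict: "time": time; "qpos": joint angles; "qvel": joint speeds; "joint_efforts": joint torques, N m; "tool_pos": TCP position; "tool_rot": TCP orientation; "contact_force": force on the tool from outside, world axes, zero at the start; "torque": the same for the moment, N m; "opening": finger opening in m; "grip_force": force on a finger pad.
Only numpy, scipy, OpenCV 4.12 (cv2) and the standard library are available. Lean on these libraries where they do the work, as an engineer would, in place of code of your own. Each camera call takes 0.05 s, during which the arm holds its last target. There are 200 camera calls.

## Task

Load the label dispenser: take the label roll with the green spindle from the rack and press it straight down between the dispenser's two steel spring clips until both clips have snapped over the spindle's ends and the spindle rests fully home in both fork slots, then let go. Press gently, by feel: a push of 15 newtons is enough, and the dispenser breaks at 30 newtons, the clips' own squeeze included. Leave the orange roll and the two bottles where they are.

Things in the scene. Friction and masses are not known exactly. Their poses are not given: they have to be found in the camera images.
- green_roll: Roll to load: white label roll, 50 mm diameter, 40 mm wide, green stripe; green spindle (18 mm diameter) sticks out 16 mm each end, 72 mm tip to tip, last 4 mm chamfered to 6 mm. 0.17-0.35 kg. Origin at its centre; y = spindle axis (ends alike), x and z across, may be rolled about y. Starts level, axis 47 mm above the table. Grip from above across the diameter.
- orange_roll: Bystander: the same roll with orange stripe and spindle, in the other bay of the rack (which is which varies). Origin and axes as for the green roll.
- rack: Fixed grey rack, base 85 x 215 x 8 mm; origin under its centre, z up. Two level steel rods along its y, 14 mm either side of the middle, tops 26 mm high, carry the rolls, spindles along the rack's y, bays centred about 50 mm either side of the middle. Dividers 40 mm wide, 30 mm high at the middle and both ends.
- dispenser: Fixed label dispenser: blue base 170 (x) x 130 (y) x 12 mm, origin under its centre, z up; low wall and tear bar, tops 35 mm high, 70 to 84 mm out on its -x side. The roll goes above the origin, spindle along the dispenser's y. On the base a stiff carriage with two fork plates and two spring clips, pre-set at any height in a 28 mm range that is not reported.
- fork_mid (a point): Point on the dispenser, midway between the forks, 68 mm above its origin (axes as the dispenser's). The spindle's axis when home lies within 14 mm above or below it, by the carriage's setting. White forks stand 25 to 29 mm from it along y, each with an upright slot 22 mm wide, flared mouth, hard bottom, for the spindle's shanks; clips outside them.
- clip_left (a joint): Spring clip at the +y fork: upright steel leaf 20 mm wide, hinged at its foot, 8 mm bead near its top, centre 9 mm above the home axis; flared lip above, to 25 mm above it. Rad, 0 at rest, grows outward; bead 43 mm from hinge. Beads are 64 mm apart at rest: the spindle must spread each 4 mm (0.1 rad). With the spindle home and centred both read 0 to 0.02.
- roll_sensor (a joint): Red plunger, 14 mm in diameter, on the carriage midway between the forks, under the roll; a weak spring holds it up (about 1 N). Metres, 0 up, grows as the roll presses it down: about 0.005 with the roll fully home.
- clip_right (a joint): The same clip on the -y side. Touch begins 17 to 19 mm above home; the push grows to 8 to 15 N in all, drops as the flat ends slide past the beads (about 12 to 5 mm above home), then the clips close over the ends, down to the hard stop at home.
- green_bottle: Bystander: loose clear infusion bottle with a green cap, 64 mm in diameter, 190 mm high, 0.5 kg. Origin under its centre.
- orange_bottle: Bystander: the same bottle with an orange cap.
There are look-alikes about, which are no part of the job. Leave any red or yellow look-alike of the green_roll alone. Of the things that look like the dispenser, take the one that is nearest to the robot's base at the start.

How it is judged:
By the outcome, as a careful person would: the job done as asked, in the order asked, and still so for the second after the job is handed in, with the robot touching nothing.
It also fails if it takes over 53 s, if anything falls off the work surface, if the arm or the gripper's body presses on something with over 40 N, if the wrist force passes 120 N, or if a joint passes its speed limit or range.

## Working session

There is one attempt and no reset: what is moved stays moved. The work goes in short steps, Python scripts to look and compute and a tool call to move; the robot and the scene stay as the last step left them, time stands still between calls to the robot, and variables do not carry over. Pictures are saved under pics/ and viewed, at most 10 in all, crops included, and the job is handed in when it is done.

Besides the shell and the picture viewer there is one more tool, called as name(argument=value, ...) on one line, values as JSON. arm_command: Moves the arm, as the interface text tells. Its arguments: {"type":"object","properties":{"moves":{"type":"array"},"squeeze":{"type":"number"}},"required":["moves"]}

```bash
mkdir -p pics; ls
cat > h.py <<'E'
import numpy as np, cv2
from scipy.spatial.transform import Rotation as Ro
from cell import robot
def snap(cam,fn):
    m=robot.camera_model(cam); im=robot.read_camera(cam)
    cv2.imwrite('pics/'+fn+'.png',im[:,:,::-1]); np.savez('pics/'+fn+'.npz',**{k:np.array(v) for k,v in m.items()}); return im,m
def load(fn): return dict(np.load('pics/'+fn+'.npz'))
def ray(m,u,v):
    K=np.array([[m['fx'],0,m['cx']],[0,m['fy'],m['cy']],[0,0,1]],float)
    p=cv2.undistortPoints(np.array([[[u,v]]],float),K,np.array([float(m['k1']),0,0,0,0]))[0,0]
    R=np.array(m['R']);t=np.array(m['t']); return -R.T@t, R.T@np.array([p[0],p[1],1])
def atz(m,u,v,z):
    o,d=ray(m,u,v); return o+d*(z-o[2])/d[2]
def tri(*obs):
    A=np.zeros((3,3));b=np.zeros(3);L=[]
    for m,u,v in obs:
        o,d=ray(m,u,v); d=d/np.linalg.norm(d); P=np.eye(3)-np.outer(d,d); A+=P;b+=P@o; L.append((P,o))
    x=np.linalg.solve(A,b); return x,[np.linalg.norm(P@(x-o)) for P,o in L]
def proj(m,X):
    K=np.array([[m['fx'],0,m['cx']],[0,m['fy'],m['cy']],[0,0,1]],float)
    R=np.array(m['R']);t=np.array(m['t'])
    return cv2.projectPoints(np.atleast_2d(np.array(X,float)),cv2.Rodrigues(R)[0],t,K,np.array([float(m['k1']),0,0,0,0]))[0][:,0]
E
python3 - <<'E'
from h import *
np.set_printoptions(precision=4,suppress=True)
print(robot.observe())
for c in ['scene','top']:
    im,m=snap(c,c+'0'); print(c,m['fx'],-np.array(m['R']).T@np.array(m['t']))
E
```

```text
pics
{'time': 0.0, 'qpos': array([ 0.974 ,  0.3427,  1.525 , -0.    ,  1.2754, -0.146 ]), 'qvel': array([-0.0018, -0.0002, -0.0008, -0.0024,  0.0015, -0.0009]), 'joint_efforts': array([  0.0014, -43.1251, -24.4226,   0.0718,   0.0559,  -0.0002]), 'tool_pos': array([0.2285, 0.4722, 0.1932]), 'tool_rot': array([-3.1401, -0.0002,  2.6908]), 'contact_force': array([-0.2459, -0.0965,  0.4402]), 'torque': array([0.0044, 0.0362, 0.006 ]), 'grip_force': 0.0, 'opening': 0.09140434179596359}
scene 436.78661832854044 [ 1.1991 -0.3082  0.8466]
top 459.9539020671483 [ 0.6047 -0.0942  1.101 ]
```

View pics/scene0.png

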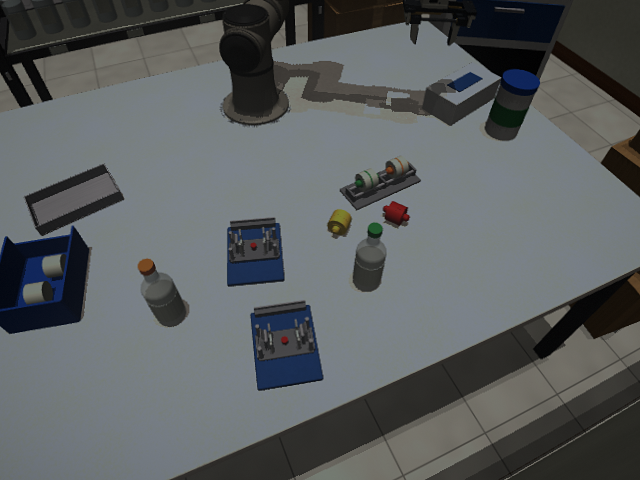

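View pics/top0.png

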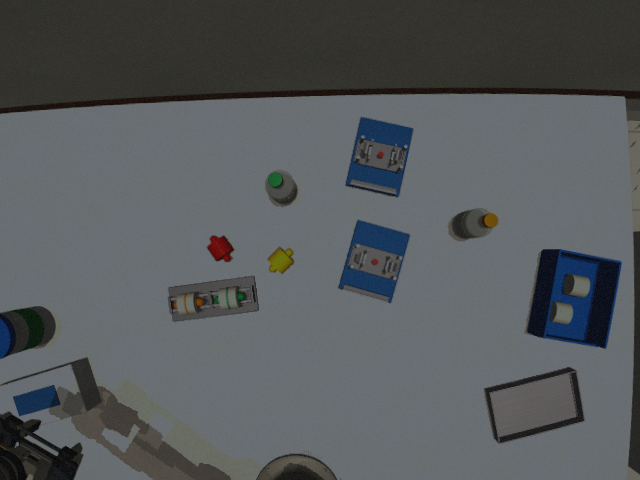

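The top picture shows the green roll at about (229,298), the orange one at (186,303), and the nearer dispenser at (375,261). In the scene view the green roll is at (366,181) and the nearer dispenser's red plunger at (254,246). The other dispenser, the red and yellow rolls and the bottles are clear of both.

Run:
```python
from h import *
np.set_printoptions(precision=4,suppress=True)
t=load('top0');s=load('scene0')
print('roll',tri((t,229,298),(s,366,181)))
print('orange',tri((t,186,303),(s,397,168)))
print('plunger',tri((t,375,262),(s,254,246)))
for c in [(169,288),(256,277),(258,310),(174,321)]: print('rack',atz(t,*c,.008))
for c in [(361,221),(410,235),(390,301),(339,287)]: print('disp',atz(t,*c,.012))
print('bott',atz(t,282,192,.0),atz(t,470,225,0))
o=robot.observe();print(Ro.from_euler('xyz',o['tool_rot']).as_matrix())
m=robot.camera_model('wrist');print(-np.array(m['R']).T@m['t'],m['R'][2],m['fx'])
```

```text
roll (array([0.4953, 0.1441, 0.043 ]), [np.float64(0.0006567275342615561), np.float64(0.0006567275342615653)])
orange (array([0.4837, 0.2458, 0.0427]), [np.float64(0.0018936416988047761), np.float64(0.0018936416988047482)])
plunger (array([ 0.5743, -0.1937,  0.0327]), [np.float64(0.0018247859640919259), np.float64(0.0018247859640918387)])
rack [0.5171 0.3007 0.008 ]
rack [0.5416 0.0862 0.008 ]
rack [0.4626 0.0828 0.008 ]
rack [0.4367 0.2898 0.008 ]
disp [ 0.6707 -0.1662  0.012 ]
disp [ 0.6355 -0.2815  0.012 ]
disp [ 0.4804 -0.2313  0.012 ]
disp [ 0.5155 -0.1114  0.012 ]
bott [0.7449 0.0216 0.    ] [ 0.6574 -0.4291  0.    ]
[[-0.9001  0.4357 -0.0008]
 [ 0.4357  0.9001 -0.0012]
 [ 0.0002 -0.0014 -1.    ]]
[0.1547 0.5079 0.385 ] [ 0.2739 -0.135  -0.9522] 414.932625526008
```

arm_command(moves=[[[-0.04, -0.018, 0], [0, 0, 0.11], 0.0918], [[-0.08, -0.036, 0], [0, 0, 0.22], 0.0918], [[-0.12, -0.054, 0], [0, 0, 0.33], 0.0918], [[-0.16, -0.072, 0], [0, 0, 0.44], 0.0918], [[-0.2, -0.09, 0], [0, 0, 0.55], 0.0918]])

```text
time: 0.6
tool_pos: [0.3702, 0.3029, 0.1937]
tool_rot: [-3.141, -0.0, 2.137]
contact_force: [0.4, 0.4, -0.1]
opening: 0.0919
grip_force: 0.0
```

```bash
cat >> h.py <<'E'
def go(X,yaw):
    "remaining shift (tool axes) and turn about tool z"
    np.set_printoptions(precision=4,suppress=True)
    o=robot.observe();R=Ro.from_euler('xyz',o['tool_rot']);T=Ro.from_euler('xyz',[np.pi,0,yaw])
    print('t',o['time'],'pos',o['tool_pos'],'rot',o['tool_rot'],'F',o['contact_force'],'open',o['opening'],'grip',o['grip_force'])
    print('shift',R.inv().apply(np.array(X)-o['tool_pos']),'turn',(R.inv()*T).as_rotvec())
E
python3 -c "
from h import *
go([.495,.144,.2],1.684)"
```

```text
t 0.6 pos [0.3702 0.3029 0.1937] rot [-3.1411 -0.0001  2.1366] F [ 0.4023  0.3597 -0.0856] open 0.09190941394338957 grip 0.0
shift [-0.2011  0.0202 -0.0063] turn [-0.0005  0.      0.4526]
```

arm_command(moves=[[[-0.045, 0.004, 0], [0, 0, 0.09], 0.0918], [[-0.09, 0.008, 0], [0, 0, 0.18], 0.0918], [[-0.13, 0.012, 0], [0, 0, 0.27], 0.0918], [[-0.17, 0.016, 0], [0, 0, 0.36], 0.0918], [[-0.2, 0.02, 0], [0, 0, 0.45], 0.0918]])

```text
time: 1.1
tool_pos: [0.4953, 0.1447, 0.1936]
tool_rot: [-3.141, 0.0, 1.686]
contact_force: [0.4, -0.4, 0.4]
opening: 0.0922
grip_force: 0.0
```

```bash
python3 -c "
from h import *
go([.495,.144,.2],1.684)
snap('wrist','w1')"
```

```text
t 1.1 pos [0.4953 0.1447 0.1936] rot [-3.1411  0.0002  1.6857] F [ 0.4482 -0.3678  0.4291] open 0.09215980964751308 grip 0.0
shift [-0.0007 -0.0003 -0.0064] turn [-0.0005  0.0002  0.0017]
```

View pics/w1.png

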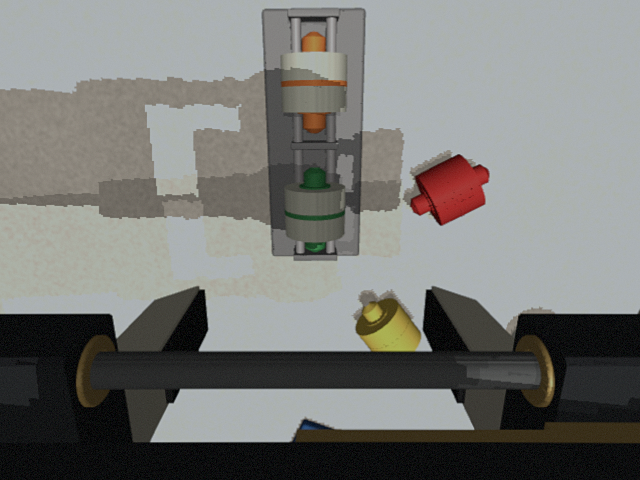

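The wrist view shows the green roll with its stripe centred at (314,216), spindle tips at about (314,167) and (315,251), and body edges at columns 285 and 345. It stands upright in line with the orange roll at (314,84).

Run:
```python
from h import *
np.set_printoptions(precision=4,suppress=True)
t=load('top0');s=load('scene0');w=load('w1')
print('roll top/wrist',tri((t,229,298),(w,315,216)), 'all',tri((t,229,298),(w,315,216),(s,366,181)))
a=atz(w,314,167,.047);b=atz(w,315,251,.047);print('tips',a,b,(a+b)/2,np.linalg.norm(a-b))
a1=atz(w,314.5,215,.072);b1=atz(w,314.5,83,.072);print('stripe tops',a1,b1,np.linalg.norm(a1-b1),'dir',np.arctan2(*(b1-a1)[[1,0]]))
c=[atz(w,*p,.008) for p in [(263,10),(365,10),(273,255),(358,255)]];print('rack',c,np.mean(c,0)); d=(c[0]+c[1]-c[2]-c[3]);print(np.arctan2(d[1],d[0]))
l,r=atz(w,285,213,.05),atz(w,345,213,.05);print('diam',l,r,np.linalg.norm(l-r))
```

```text
roll top/wrist (array([0.497 , 0.1405, 0.0611]), [np.float64(0.00046923920514428707), np.float64(0.0004692392051443398)]) all (array([0.4975, 0.1404, 0.0494]), [np.float64(0.0030430370606917938), np.float64(0.0031333880490577322), np.float64(0.002430898035381607)])
tips [0.4914 0.1774 0.047 ] [0.5005 0.1055 0.047 ] [0.496  0.1414 0.047 ] 0.07247821287251646
stripe tops [0.4957 0.144  0.072 ] [0.4846 0.2399 0.072 ] 0.09649278195429961 dir 1.6856135201812772
rack [array([0.4365, 0.2927, 0.008 ]), array([0.5185, 0.3022, 0.008 ]), array([0.4622, 0.0828, 0.008 ]), array([0.544 , 0.0922, 0.008 ])] [0.4903 0.1925 0.008 ]
1.6921047638794924
diam [0.4717 0.1371 0.05  ] [0.5214 0.1428 0.05  ] 0.04999940554177221
```

arm_command(moves=[[[-0.003, 0, 0.05], [0, 0, 0], 0.0918], [[-0.003, 0, 0.1], [0, 0, 0], 0.0918], [[-0.003, 0, 0.14], [0, 0, 0], 0.0918], [[-0.003, 0, 0.162], [0, 0, 0], 0.0918], [[-0.003, 0, 0.162], [0, 0, 0], 0.0918]], squeeze=40)

```text
time: 1.65
tool_pos: [0.4918, 0.1436, 0.0287]
tool_rot: [-3.134, 0.0, 1.691]
contact_force: [-0.4, -0.4, 0.7]
opening: 0.0921
grip_force: 0.0
```

arm_command(moves=[[[0, 0, 0], [0, 0, 0], 0.06], [[0, 0, 0], [0, 0, 0], 0.04], [[0, 0, 0], [0, 0, 0], 0.04], [[0, 0, 0], [0, 0, 0], 0.04], [[0, 0, 0], [0, 0, 0], 0.04]])

```text
time: 2.15
tool_pos: [0.4951, 0.1439, 0.0327]
tool_rot: [3.14, -0.0, 1.691]
contact_force: [0.5, -0.2, 1.2]
opening: 0.0564
grip_force: 0.0
```

arm_command(moves=[[[0, 0, 0], [0, 0, 0], 0.04], [[0, 0, 0], [0, 0, 0], 0.04], [[0, 0, 0], [0, 0, 0], 0.04], [[0, 0, 0], [0, 0, 0], 0.04], [[0, 0, 0], [0, 0, 0], 0.04]])

```text
time: 2.65
tool_pos: [0.4947, 0.1439, 0.0319]
tool_rot: [-3.142, -0.0, 1.691]
contact_force: [-0.8, 0.2, 0.5]
opening: 0.0403
grip_force: 0.0
```

```bash
python3 -c "
from h import *
go([.496,.1415,.15],1.688)"
```

```text
t 2.65 pos [0.4947 0.1439 0.0319] rot [-3.1416 -0.0001  1.6908] F [-0.7595  0.1635  0.4522] open 0.04033065894233325 grip 0.0
shift [-0.0025  0.0011 -0.1181] turn [-0.     -0.0001  0.0028]
```

```bash
python3 -c "
from h import *
a,_=snap('wrist','w2');b,_=snap('scene','s2');c,_=snap('top','t2')
b=cv2.resize(b[130:250,280:440],None,fx=2.5,fy=2.5);c=cv2.resize(c[230:350,140:300],None,fx=2.5,fy=2.5)
im=np.zeros((600,800,3),np.uint8);im[:300,:400]=b;im[:300,400:]=c;im[300:,:400]=cv2.resize(a,(400,300))
cv2.imwrite('pics/m2.png',im[:,:,::-1])"
```

```text
(no output)
```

View pics/m2.png

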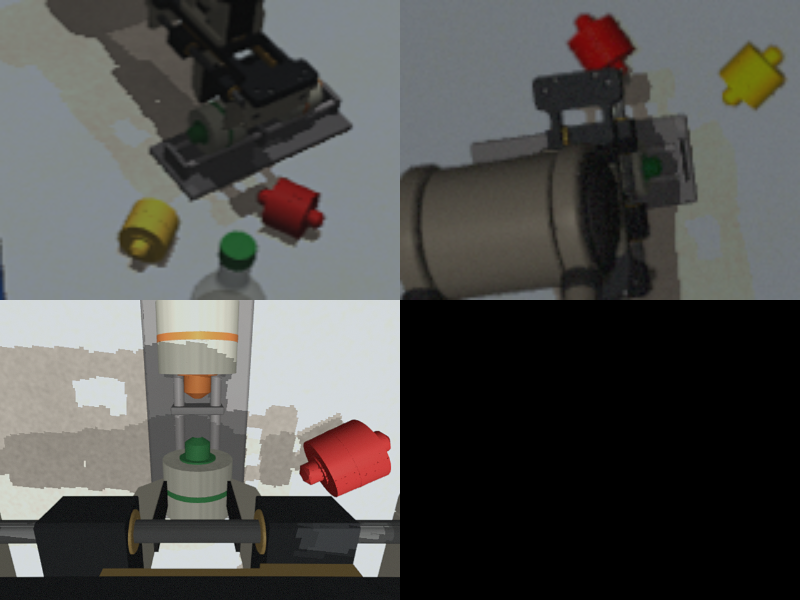

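The composite shows the roll still in its bay. The wrist part has fingers either side of the body, with the stripe at about (394,390) in full resolution. The opening is 40 mm with no grip force, so I'll check where the fingers are relative to the roll.

Run:
```python
from h import *
np.set_printoptions(precision=4,suppress=True)
o=robot.observe();print(o['opening'],o['grip_force'],o['tool_pos'])
R=Ro.from_euler('xyz',o['tool_rot']);w=load('w2')
for n,p in [('tcp',[0,0,0]),('tipL',[0,-.02,0]),('tipR',[0,.02,0]),('grasp',[0,0,-.019]),('gL',[0,-.025,-.019]),('gR',[0,.025,-.019])]:
    print(n,proj(w,R.apply(p)+o['tool_pos']))
c=np.array([.496,.1415,.047]);a=np.array([-.115,.993,0])
for n,p in [('stripe top',c+[0,0,.025]),('tip+',c+.036*a),('face+ top',c+.02*a+[0,0,.025]),('face- top',c-.02*a+[0,0,.025])]: print(n,proj(w,p))
im=cv2.imread('pics/w2.png'); cv2.imwrite('pics/w2c.png',cv2.resize(im[200:460,180:520],None,fx=2.3,fy=2.3))
```

```text
0.04007085568885798 0.0 [0.4946 0.1439 0.0319]
tcp [[313.4814 275.8256]]
tipL [[273.5087 275.8282]]
tipR [[353.4501 275.8302]]
grasp [[313.3583 292.2905]]
gL [[258.6142 292.2998]]
gR [[368.095  292.3004]]
stripe top [[315.8664 320.2886]]
tip+ [[316.1913 219.3913]]
face+ top [[316.1515 275.2424]]
face- top [[315.6011 362.2625]]
```

View pics/w2c.png

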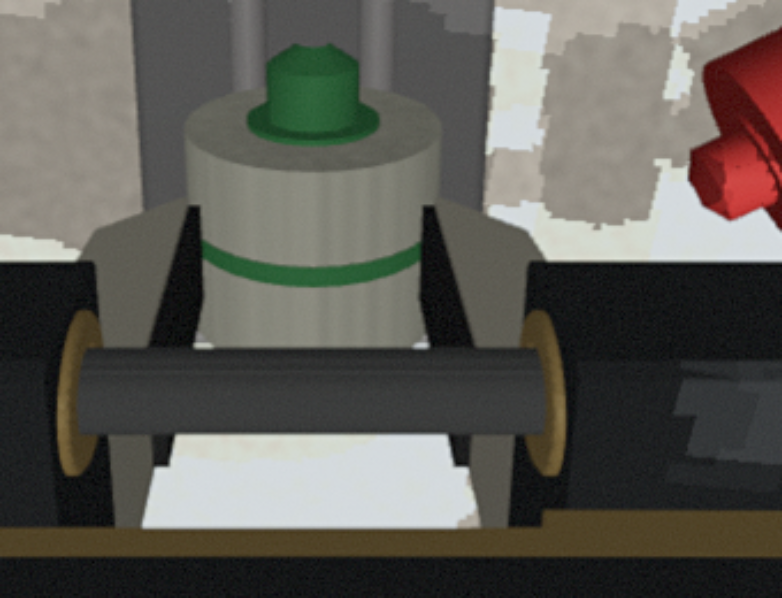

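The roll is where predicted, and the pads look as if they are against its sides despite the 40 mm reading. I'll close further and test.

arm_command(moves=[[[0, 0, 0], [0, 0, 0], 0.02], [[0, 0, 0], [0, 0, 0], 0.02], [[0, 0, 0], [0, 0, 0], 0.02], [[0, 0, 0], [0, 0, 0], 0.02], [[0, 0, 0], [0, 0, 0], 0.02]], squeeze=40)

```text
time: 3.3
tool_pos: [0.4956, 0.1442, 0.036]
tool_rot: [3.138, -0.0, 1.691]
contact_force: [-9.5, -1.8, 38.3]
opening: 0.0207
grip_force: 30.0
```

Force up on the tool means the fingers are squeezing the roll's upper half, so the real fingertips are higher than the reported TCP. I'll open at once and measure the tips.

arm_command(moves=[[[0, 0, 0], [0, 0, 0], 0.0918], [[0, 0, -0.02], [0, 0, 0], 0.0918], [[0, 0, -0.04], [0, 0, 0], 0.0918], [[0, 0, -0.06], [0, 0, 0], 0.0918], [[0, 0, -0.06], [0, 0, 0], 0.0918]])

```text
time: 3.8
tool_pos: [0.4964, 0.1442, 0.0943]
tool_rot: [3.136, -0.0, 1.691]
contact_force: [0.2, -1.3, -0.5]
opening: 0.056
grip_force: 0.0
```

Run:
```python
from h import *
np.set_printoptions(precision=4,suppress=True)
from scipy.optimize import least_squares
# tool pose at w1,w2 ; tip corner front-inner at [x,±op/2,z] in tool frame
P1=(np.array([.4953,.1447,.1936]),[-3.1411,.0002,1.6857],.0919,(206,290),(427,289),'w1')
P2=(np.array([.4947,.1439,.0319]),[-3.1416,0,1.6908],.0403,(267,290),(364,290),'w2')
for t,e,op,l,r,n in (P1,P2):
    w=load(n);R=Ro.from_euler('xyz',e)
    f=lambda q:np.concatenate([proj(w,R.apply([q[0],-op/2+q[2],q[1]])+t)[0]-l,proj(w,R.apply([q[0],op/2+q[2],q[1]])+t)[0]-r])
    s=least_squares(f,[0,0,0],x_scale=.01);print(n,s.x,np.abs(s.fun).max())
go([.496,.1415,.15],1.688)
snap('wrist','w3')
im=cv2.imread('pics/w3.png');s=robot.read_camera('scene')[:,:,::-1];c=cv2.resize(s[130:250,280:440],(400,300))
o=np.zeros((600,800,3),np.uint8);o[:300,:400]=c;o[300:,:400]=cv2.resize(im,(400,300));o[:,400:]=0;o[:480,400:]=im[:480,120:520];cv2.imwrite('pics/m3.png',o)
```

```text
w1 [ 0.0084 -0.034   0.0013] 0.5115123070733603
w2 [ 0.0083 -0.0343  0.0009] 0.006358212544228081
t 3.8 pos [0.4964 0.1442 0.0943] rot [ 3.1363 -0.0002  1.6908] F [ 0.1811 -1.3297 -0.4728] open 0.05596153187978374 grip 0.0
shift [-0.0026 -0.0004 -0.0557] turn [ 0.0053 -0.0002  0.0028]
```

View pics/m3.png

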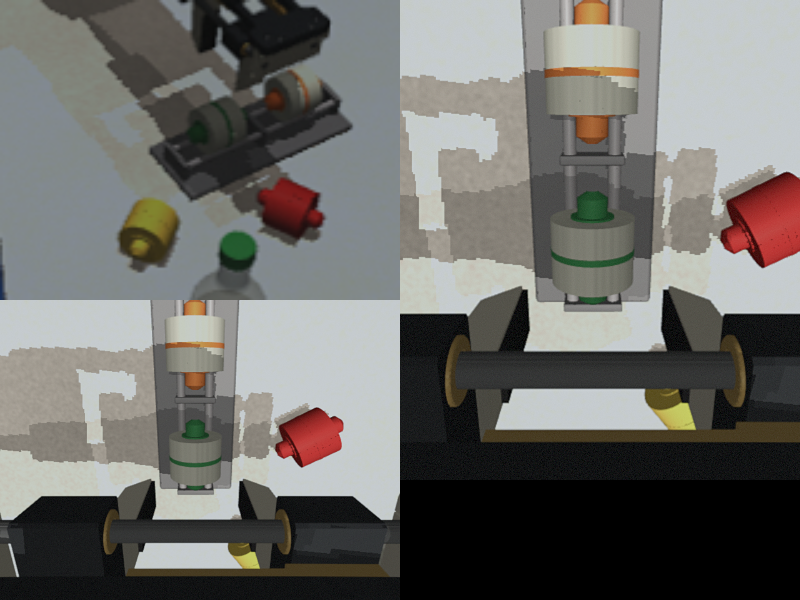

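The roll is undisturbed at about (592,260) in the right part. Both wrist views put the real fingertips 34 mm behind the reported TCP, which fits the missed grasp. I'll allow for that: tip height = reported z + 34 mm.

arm_command(moves=[[[-0.003, 0, 0.0], [0, 0, 0], 0.0918], [[-0.003, 0, 0], [0, 0, 0], 0.0918], [[-0.003, 0, 0], [0, 0, 0], 0.0918], [[-0.003, 0, 0.02], [0, 0, 0], 0.0918], [[-0.003, 0, 0.04], [0, 0, 0], 0.0918]])

```text
time: 4.4
tool_pos: [0.4954, 0.1409, 0.0515]
tool_rot: [3.14, -0.0, 1.691]
contact_force: [-1.2, -0.5, 0.1]
opening: 0.0918
grip_force: 0.0
```

arm_command(moves=[[[0, 0, 0.01], [0, 0, 0], 0.0918], [[0, 0, 0.025], [0, 0, 0], 0.0918], [[0, 0, 0.04], [0, 0, 0], 0.0918], [[0, 0, 0.052], [0, 0, 0], 0.0918], [[0, 0, 0.052], [0, 0, 0], 0.0918]])

```text
time: 4.9
tool_pos: [0.4939, 0.1408, -0.0015]
tool_rot: [-3.139, -0.0, 1.691]
contact_force: [0.0, -1.0, 0.2]
opening: 0.0916
grip_force: 0.0
```

No contact. I'll close with a light squeeze first.

arm_command(moves=[[[0, 0, 0], [0, 0, 0], 0.035], [[0, 0, 0], [0, 0, 0], 0.035], [[0, 0, 0], [0, 0, 0], 0.035], [[0, 0, 0], [0, 0, 0], 0.035], [[0, 0, 0], [0, 0, 0], 0.035]], squeeze=25)

```text
time: 5.4
tool_pos: [0.4952, 0.141, 0.0003]
tool_rot: [3.141, -0.0, 1.691]
contact_force: [0.1, 0.9, 0.4]
opening: 0.0564
grip_force: 0.0
```

arm_command(moves=[[[0, 0, 0], [0, 0, 0], 0.035], [[0, 0, 0], [0, 0, 0], 0.035], [[0, 0, 0], [0, 0, 0], 0.035], [[0, 0, 0], [0, 0, 0], 0.035], [[0, 0, 0], [0, 0, 0], 0.035]], squeeze=40)

```text
time: 5.9
tool_pos: [0.4954, 0.1409, 0.0001]
tool_rot: [3.141, -0.0, 1.691]
contact_force: [1.6, 0.7, 2.6]
opening: 0.0492
grip_force: 40.0
```

Gripped at 49 mm with 40 N. Lifting.

arm_command(moves=[[[0, 0, -0.02], [0, 0, 0], 0.035], [[0, 0, -0.05], [0, 0, 0], 0.035], [[0, 0, -0.09], [0, 0, 0], 0.035], [[0, 0, -0.13], [0, 0, 0], 0.035], [[0, 0, -0.17], [0, 0, 0], 0.035]])

```text
time: 6.4
tool_pos: [0.4938, 0.1407, 0.1706]
tool_rot: [-3.139, -0.0, 1.691]
contact_force: [1.2, 0.1, -3.0]
opening: 0.0493
grip_force: 40.0
```

```bash
python3 -c "
from h import *
go([.574,-.194,.17],1.244)"
```

```text
t 6.4 pos [0.4938 0.1407 0.1706] rot [-3.1387 -0.      1.6908] F [ 1.1672  0.1314 -3.0242] open 0.0492685676657493 grip 39.998066425323486
shift [-0.3419  0.0396  0.0004] turn [-0.0028  0.0006  0.4468]
```

arm_command(moves=[[[-0.03, 0.004, 0], [0, 0, 0.05], 0.035], [[-0.06, 0.008, 0], [0, 0, 0.1], 0.035], [[-0.1, 0.012, 0], [0, 0, 0.15], 0.035], [[-0.14, 0.016, 0], [0, 0, 0.2], 0.035], [[-0.18, 0.02, 0], [0, 0, 0.25], 0.035]])

```text
time: 6.9
tool_pos: [0.5356, -0.0366, 0.169]
tool_rot: [-3.139, -0.0, 1.439]
contact_force: [0.6, -0.7, -2.4]
opening: 0.0493
grip_force: 40.0
```

```bash
python3 -c "
from h import *
go([.574,-.194,.17],1.244)"
```

```text
t 6.9 pos [ 0.5356 -0.0366  0.169 ] rot [-3.139  -0.0004  1.4391] F [ 0.631  -0.7229 -2.4371] open 0.049304201935198376 grip 39.99790370464325
shift [-0.151   0.0588 -0.0012] turn [-0.0026 -0.0001  0.1951]
```

arm_command(moves=[[[-0.04, 0.016, 0], [0, 0, 0.05], 0.035], [[-0.08, 0.032, 0], [0, 0, 0.1], 0.035], [[-0.12, 0.046, 0], [0, 0, 0.15], 0.035], [[-0.15, 0.059, 0], [0, 0, 0.195], 0.035], [[-0.15, 0.059, 0], [0, 0, 0.195], 0.035]])

```text
time: 7.4
tool_pos: [0.5751, -0.1959, 0.1681]
tool_rot: [-3.14, 0.001, 1.24]
contact_force: [-0.4, 0.0, -2.5]
opening: 0.0491
grip_force: 40.0
```

```bash
python3 -c "
from h import *
go([.574,-.194,.17],1.244)
im,_=snap('wrist','w4'); cv2.imwrite('pics/w4v.png',cv2.resize(im,(800,600))[:,:,::-1])"
```

```text
t 7.4 pos [ 0.5751 -0.1959  0.1681] rot [-3.1397  0.001   1.2404] F [-0.3876  0.0203 -2.5069] open 0.04906089271977332 grip 39.998449087142944
shift [ 0.0014 -0.0016 -0.0019] turn [-0.0019  0.001  -0.0036]
```

View pics/w4v.png

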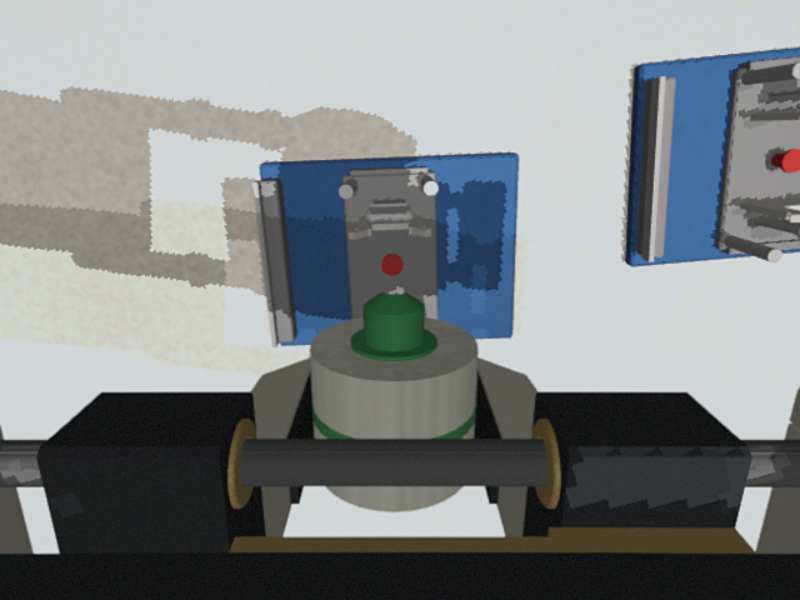

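In the 800x600 view the dispenser base has its top edge from (261,163) to (518,154) and its right edge down to (512,337). The red plunger is at (392,264), the +y clip and fork at about (391,213), and the held spindle tip at (393,293). Next I'll fit its pose.

```bash
cat > fit.py <<'E'
from h import *
from scipy.optimize import least_squares
np.set_printoptions(precision=4,suppress=True)
im=cv2.imread('pics/w4.png').astype(int);w=load('w4');t0=load('top0');s0=load('scene0')
b=((im[:,:,0]-im[:,:,2])>35)
pts=[]
for c in range(240,402,6): pts.append((c,np.where(b[100:200,c])[0][0]+99.5,'t'))
for r in range(135,262,6): pts.append((np.where(b[r,380:450])[0][-1]+380.5,r,'r'))
T=np.array([atz(w,p[0],p[1],.012) for p in pts if p[2]=='t']);Rr=np.array([atz(w,p[0],p[1],.012) for p in pts if p[2]=='r'])
def f(q):
    c,s=np.cos(q[2]),np.sin(q[2])
    ly=-s*(T[:,0]-q[0])+c*(T[:,1]-q[1]);lx=c*(Rr[:,0]-q[0])+s*(Rr[:,1]-q[1])
    return np.r_[ly-.065,lx-.085]
s=least_squares(f,[.574,-.194,-.327],loss='soft_l1',f_scale=.001);x,y,a=s.x;print('disp',s.x,'res',np.abs(s.fun).max(),'yaw tool',a+np.pi/2)
C=[atz(t0,*c,.012) for c in [(361,221),(410,235),(390,301),(339,287)]];print('top centre',np.mean(C,0))
print('plunger tri',tri((t0,375,261.5),(w,313.6,211.2),(s0,254,245.5)))
for z in (.03,.035,.04,.045): print(z,atz(w,313.6,211.2,z)[:2])
o=np.array([.5751,-.1959,.1681]);R=Ro.from_euler('xyz',[-3.1397,.001,1.2404])
for h in (.043,.047,.051): print('tip pred',h,proj(w,R.apply([.0365,.001,-h])+o),proj(w,R.apply([.0205,.001,-h+.0])+o))
go([x,y,.12],a+np.pi/2)
E
python3 fit.py
```

```text
disp [ 0.5737 -0.1958 -0.2913] res 0.00045432340441921293 yaw tool 1.2794817170810695
top centre [ 0.5755 -0.1976  0.012 ]
plunger tri (array([ 0.5755, -0.1942,  0.0369]), [np.float64(0.0009592006081614035), np.float64(0.0014800785449035642), np.float64(0.002425207891070563)])
0.03 [ 0.5744 -0.1973]
0.035 [ 0.5748 -0.1961]
0.04 [ 0.5752 -0.1949]
0.045 [ 0.5757 -0.1937]
tip pred 0.043 [[315.0575 232.3103]] [[315.0433 271.8129]]
tip pred 0.047 [[315.0698 235.5411]] [[315.0549 275.9035]]
tip pred 0.051 [[315.0828 238.9381]] [[315.0671 280.1982]]
t 7.45 pos [ 0.5746 -0.1934  0.1682] rot [-3.1384 -0.0004  1.2427] F [-0.7118  0.5089 -2.5339] open 0.049118239349655146 grip 39.99856889247894
shift [-0.0025  0.0001  0.0482] turn [-0.0032 -0.0005 -0.0367]
```

Everything agrees: dispenser centre (0.574, -0.196), tool yaw 1.279, roll centre about 46 mm behind the reported TCP. Now I'll align and lower partway.

arm_command(moves=[[[-0.001, -0.0005, 0.01], [0, 0, -0.018], 0.035], [[-0.002, -0.001, 0.03], [0, 0, -0.037], 0.035], [[-0.002, -0.001, 0.055], [0, 0, -0.037], 0.035], [[-0.002, -0.001, 0.08], [0, 0, -0.037], 0.035], [[-0.002, -0.001, 0.08], [0, 0, -0.037], 0.035]])

```text
time: 7.95
tool_pos: [0.5707, -0.1905, 0.0856]
tool_rot: [-3.132, -0.002, 1.285]
contact_force: [-0.2, 0.8, -3.6]
opening: 0.0491
grip_force: 40.0
```

Run:
```python
from h import *
P=[]
snap('wrist','w5a')
for i in range(5):
    o=robot.observe();P.append(np.r_[o['tool_pos'],o['tool_rot'][2],o['contact_force']])
    if i<4: im=robot.read_camera('wrist')
np.set_printoptions(precision=4,suppress=True);print(np.array(P),np.mean(P,0))
im,_=snap('wrist','w5');cv2.imwrite('pics/w5v.png',cv2.resize(im[60:420,100:540],None,fx=1.6,fy=1.6)[:,:,::-1])
go([.573,-.1962,.05],1.279)
```

```text
[[ 0.5722 -0.1913  0.088   1.2851  0.0892 -0.4531 -1.5015]
 [ 0.5735 -0.1922  0.0897  1.2847  0.4638 -0.1077 -3.326 ]
 [ 0.5743 -0.1928  0.0908  1.2843  0.2161 -1.256  -2.3801]
 [ 0.5747 -0.1931  0.0913  1.284  -0.6423 -0.0508 -3.4294]
 [ 0.5748 -0.1933  0.0915  1.2836  0.351   0.2665 -2.5741]] [ 0.5739 -0.1925  0.0903  1.2843  0.0956 -0.3202 -2.6422]
t 8.25 pos [ 0.5747 -0.1934  0.0914] rot [3.139  0.0003 1.2834] F [ 0.9078 -0.6738 -3.5449] open 0.04910016317349473 grip 39.99856173992157
shift [-0.0031 -0.0009  0.0414] turn [0.0025 0.0003 0.0044]
```

View pics/w5v.png

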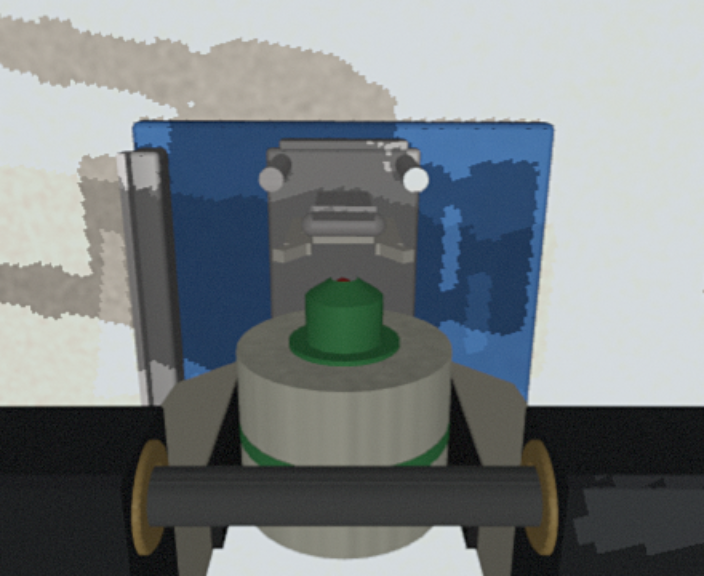

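The view shows the spindle tip at (344,290), straight in line with the plunger (342,281) and the +y clip (344,220). I'll refit from this closer view for the remaining shift along the axis.

```bash
sed -e "s/w4/w5/g" -e "s/range(240,402,6)/list(range(215,262,6))+list(range(380,432,6))/" -e "s/b\[100:200,c\]/b[120:200,c]/;s/+99.5/+119.5/" -e "s/range(135,262,6)/range(150,290,6)/;s/b\[r,380:450\]/b[r,400:470]/;s/+380.5/+400.5/" -e '/tri((/d;/for z in/d' -e "s/\[.5751,-.1959,.1681\]/[.5747,-.1934,.0914]/;s/\[-3.1397,.001,1.2404\]/[3.139,.0003,1.2834]/" fit.py > fit5.py; python3 fit5.py
```

```text
disp [ 0.5737 -0.1954 -0.2925] res 0.0002837574228158335 yaw tool 1.2783051535983432
top centre [ 0.5755 -0.1976  0.012 ]
tip pred 0.043 [[314.8993 232.3974]] [[314.8791 271.8829]]
tip pred 0.047 [[314.9082 235.6302]] [[314.8872 275.9746]]
tip pred 0.051 [[314.9175 239.0291]] [[314.8957 280.2703]]
t 8.25 pos [ 0.5747 -0.1934  0.0914] rot [3.139  0.0003 1.2834] F [ 0.9078 -0.6738 -3.5449] open 0.04910016317349473 grip 39.99856173992157
shift [-0.0022 -0.0003 -0.0286] turn [0.0025 0.0003 0.0051]
```

arm_command(moves=[[[-0.001, 0, 0.008], [0, 0, 0.003], 0.035], [[-0.0025, -0.0005, 0.016], [0, 0, 0.005], 0.035], [[-0.0025, -0.0005, 0.024], [0, 0, 0.005], 0.035], [[-0.0025, -0.0005, 0.031], [0, 0, 0.005], 0.035], [[-0.0025, -0.0005, 0.035], [0, 0, 0.005], 0.035]])

```text
time: 8.75
tool_pos: [0.5722, -0.1954, 0.0536]
tool_rot: [-3.14, -0.0, 1.278]
contact_force: [0.0, 0.5, -4.2]
opening: 0.0491
grip_force: 40.0
```

arm_command(moves=[[[0, 0, 0.002], [0, 0, 0], 0.035], [[0, 0, 0.004], [0, 0, 0], 0.035], [[0, 0, 0.006], [0, 0, 0], 0.035], [[0, 0, 0.007], [0, 0, 0], 0.035], [[0, 0, 0.008], [0, 0, 0], 0.035]])

```text
time: 9.25
tool_pos: [0.5728, -0.1956, 0.047]
tool_rot: [3.141, -0.0, 1.278]
contact_force: [-0.8, 1.1, -2.8]
opening: 0.0491
grip_force: 40.0
```

```bash
python3 -c "
from h import *
go([.573,-.196,.01],1.279)
snap('wrist','w6')"; sed -i "s/w5/w6/g" fit5.py; python3 fit5.py | head -1
```

```text
t 9.25 pos [ 0.5728 -0.1956  0.047 ] rot [ 3.1413 -0.0001  1.2778] F [-0.7888  1.1478 -2.8415] open 0.04905428861922362 grip 39.998454451560974
shift [-0.0003  0.0003  0.037 ] turn [ 0.0003 -0.0001 -0.0012]
disp [ 0.5735 -0.1952 -0.2903] res 0.0013294530599102378 yaw tool 1.2805272301760755
```

Aligned to well under a millimetre. Feeling downward in small steps.

arm_command(moves=[[[0, 0, 0.002], [0, 0, 0], 0.035], [[0, 0, 0.004], [0, 0, 0], 0.035], [[0, 0, 0.006], [0, 0, 0], 0.035], [[0, 0, 0.007], [0, 0, 0], 0.035], [[0, 0, 0.008], [0, 0, 0], 0.035]])

```text
time: 9.8
tool_pos: [0.5727, -0.1956, 0.0387]
tool_rot: [-3.142, -0.0, 1.278]
contact_force: [-0.1, 0.3, -3.4]
opening: 0.0489
grip_force: 40.0
```

arm_command(moves=[[[0, 0, 0.001], [0, 0, 0], 0.035], [[0, 0, 0.002], [0, 0, 0], 0.035], [[0, 0, 0.003], [0, 0, 0], 0.035], [[0, 0, 0.004], [0, 0, 0], 0.035], [[0, 0, 0.005], [0, 0, 0], 0.035]])

```text
time: 10.3
tool_pos: [0.5727, -0.1956, 0.0339]
tool_rot: [3.142, -0.0, 1.278]
contact_force: [-0.7, -1.2, -2.6]
opening: 0.049
grip_force: 40.0
```

arm_command(moves=[[[0, 0, 0.001], [0, 0, 0], 0.035], [[0, 0, 0.002], [0, 0, 0], 0.035], [[0, 0, 0.003], [0, 0, 0], 0.035], [[0, 0, 0.003], [0, 0, 0], 0.035], [[0, 0, 0.003], [0, 0, 0], 0.035]])

```text
time: 10.8
tool_pos: [0.5727, -0.1956, 0.0309]
tool_rot: [-3.142, -0.0, 1.278]
contact_force: [-0.0, 0.5, -3.5]
opening: 0.0495
grip_force: 40.0
```

arm_command(moves=[[[0, 0, 0.001], [0, 0, 0], 0.035], [[0, 0, 0.002], [0, 0, 0], 0.035], [[0, 0, 0.003], [0, 0, 0], 0.035], [[0, 0, 0.003], [0, 0, 0], 0.035], [[0, 0, 0.003], [0, 0, 0], 0.035]])

```text
time: 11.3
tool_pos: [0.573, -0.1958, 0.0282]
tool_rot: [3.141, 0.0, 1.278]
contact_force: [-0.1, -0.6, -0.2]
opening: 0.0494
grip_force: 40.0
```

arm_command(moves=[[[0, 0, 0.001], [0, 0, 0], 0.035], [[0, 0, 0.002], [0, 0, 0], 0.035], [[0, 0, 0.002], [0, 0, 0], 0.035], [[0, 0, 0.002], [0, 0, 0], 0.035], [[0, 0, 0.002], [0, 0, 0], 0.035]])

```text
time: 11.8
tool_pos: [0.5733, -0.1959, 0.0264]
tool_rot: [3.14, 0.0, 1.278]
contact_force: [1.3, -0.6, 4.8]
opening: 0.0489
grip_force: 40.0
```

Touch began at z of about 0.0285, so home should be near z = 0.0105, as the plunger height suggested.

arm_command(moves=[[[0, 0, 0.001], [0, 0, 0], 0.035], [[0, 0, 0.0015], [0, 0, 0], 0.035], [[0, 0, 0.002], [0, 0, 0], 0.035], [[0, 0, 0.002], [0, 0, 0], 0.035], [[0, 0, 0.002], [0, 0, 0], 0.035]])

```text
time: 12.3
tool_pos: [0.5723, -0.1955, 0.0234]
tool_rot: [-3.14, -0.0, 1.278]
contact_force: [0.1, -1.9, -1.3]
opening: 0.0493
grip_force: 40.0
```

arm_command(moves=[[[0, 0, 0.001], [0, 0, 0], 0.035], [[0, 0, 0.0015], [0, 0, 0], 0.035], [[0, 0, 0.002], [0, 0, 0], 0.035], [[0, 0, 0.002], [0, 0, 0], 0.035], [[0, 0, 0.002], [0, 0, 0], 0.035]])

```text
time: 12.8
tool_pos: [0.5726, -0.1956, 0.0217]
tool_rot: [-3.141, -0.0, 1.278]
contact_force: [-0.5, -0.5, 1.5]
opening: 0.0492
grip_force: 40.0
```

The push has dropped, so the flat ends are now sliding past the beads. Continuing.

arm_command(moves=[[[0, 0, 0.001], [0, 0, 0], 0.035], [[0, 0, 0.002], [0, 0, 0], 0.035], [[0, 0, 0.003], [0, 0, 0], 0.035], [[0, 0, 0.003], [0, 0, 0], 0.035], [[0, 0, 0.003], [0, 0, 0], 0.035]])

```text
time: 13.3
tool_pos: [0.5726, -0.1956, 0.0185]
tool_rot: [-3.141, -0.0, 1.278]
contact_force: [-0.0, -2.1, -0.8]
opening: 0.0495
grip_force: 40.0
```

arm_command(moves=[[[0, 0, 0.001], [0, 0, 0], 0.035], [[0, 0, 0.002], [0, 0, 0], 0.035], [[0, 0, 0.002], [0, 0, 0], 0.035], [[0, 0, 0.002], [0, 0, 0], 0.035], [[0, 0, 0.002], [0, 0, 0], 0.035]])

```text
time: 13.8
tool_pos: [0.5725, -0.1955, 0.0164]
tool_rot: [-3.141, -0.0, 1.278]
contact_force: [0.8, -2.7, -5.8]
opening: 0.0495
grip_force: 40.0
```

arm_command(moves=[[[0, 0, 0.001], [0, 0, 0], 0.035], [[0, 0, 0.0015], [0, 0, 0], 0.035], [[0, 0, 0.002], [0, 0, 0], 0.035], [[0, 0, 0.002], [0, 0, 0], 0.035], [[0, 0, 0.002], [0, 0, 0], 0.035]])

```text
time: 14.3
tool_pos: [0.5725, -0.1955, 0.0147]
tool_rot: [-3.141, -0.0, 1.278]
contact_force: [-0.4, -1.4, -4.4]
opening: 0.0495
grip_force: 40.0
```

The clips are now pulling the spindle down. I'll go on to the hard stop in finer steps.

arm_command(moves=[[[0, 0, 0.0005], [0, 0, 0], 0.035], [[0, 0, 0.001], [0, 0, 0], 0.035], [[0, 0, 0.0015], [0, 0, 0], 0.035], [[0, 0, 0.0015], [0, 0, 0], 0.035], [[0, 0, 0.0015], [0, 0, 0], 0.035]])

```text
time: 14.8
tool_pos: [0.5726, -0.1955, 0.0132]
tool_rot: [-3.141, -0.0, 1.278]
contact_force: [-0.8, -1.6, -5.1]
opening: 0.0494
grip_force: 40.0
```

arm_command(moves=[[[0, 0, 0.0005], [0, 0, 0], 0.035], [[0, 0, 0.001], [0, 0, 0], 0.035], [[0, 0, 0.0015], [0, 0, 0], 0.035], [[0, 0, 0.0015], [0, 0, 0], 0.035], [[0, 0, 0.0015], [0, 0, 0], 0.035]])

```text
time: 15.3
tool_pos: [0.5727, -0.1956, 0.0118]
tool_rot: [-3.142, -0.0, 1.278]
contact_force: [-0.4, -1.9, -4.1]
opening: 0.0493
grip_force: 40.0
```

arm_command(moves=[[[0, 0, 0.0005], [0, 0, 0], 0.035], [[0, 0, 0.001], [0, 0, 0], 0.035], [[0, 0, 0.001], [0, 0, 0], 0.035], [[0, 0, 0.001], [0, 0, 0], 0.035], [[0, 0, 0.001], [0, 0, 0], 0.035]])

```text
time: 15.8
tool_pos: [0.5728, -0.1956, 0.0109]
tool_rot: [3.141, -0.0, 1.278]
contact_force: [0.7, -0.8, -3.4]
opening: 0.049
grip_force: 40.0
```

arm_command(moves=[[[0, 0, 0.0005], [0, 0, 0], 0.035], [[0, 0, 0.001], [0, 0, 0], 0.035], [[0, 0, 0.001], [0, 0, 0], 0.035], [[0, 0, 0.001], [0, 0, 0], 0.035], [[0, 0, 0.001], [0, 0, 0], 0.035]])

```text
time: 16.3
tool_pos: [0.5729, -0.1957, 0.0104]
tool_rot: [3.141, 0.0, 1.278]
contact_force: [-2.7, -1.3, 4.9]
opening: 0.0491
grip_force: 40.0
```

arm_command(moves=[[[0, 0, 0.0005], [0, 0, 0], 0.035], [[0, 0, 0.001], [0, 0, 0], 0.035], [[0, 0, 0.001], [0, 0, 0], 0.035], [[0, 0, 0.001], [0, 0, 0], 0.035], [[0, 0, 0.001], [0, 0, 0], 0.035]])

```text
time: 16.8
tool_pos: [0.5729, -0.1957, 0.0102]
tool_rot: [3.141, 0.0, 1.278]
contact_force: [-4.0, 0.0, 10.2]
opening: 0.0489
grip_force: 40.0
```

Hard stop: height no longer changes (0.0102, as expected) and the push is about 13 N. I'll ease off slightly and let go.

arm_command(moves=[[[0, 0, -0.001], [0, 0, 0], 0.035], [[0, 0, -0.001], [0, 0, 0], 0.06], [[0, 0, -0.001], [0, 0, 0], 0.07], [[0, 0, -0.001], [0, 0, 0], 0.08], [[0, 0, -0.001], [0, 0, 0], 0.0918]], squeeze=10)

```text
time: 17.3
tool_pos: [0.5727, -0.1955, 0.0096]
tool_rot: [-3.141, -0.0, 1.278]
contact_force: [-0.3, -0.5, 0.5]
opening: 0.0772
grip_force: 0.0
```

arm_command(moves=[[[0, 0, 0], [0, 0, 0], 0.0918], [[0, 0, 0], [0, 0, 0], 0.0918], [[0, 0, 0], [0, 0, 0], 0.0918], [[0, 0, 0], [0, 0, 0], 0.0918], [[0, 0, 0], [0, 0, 0], 0.0918]])

```text
time: 17.8
tool_pos: [0.5727, -0.1956, 0.01]
tool_rot: [3.141, -0.0, 1.278]
contact_force: [0.4, -0.2, -0.4]
opening: 0.0914
grip_force: 0.0
```

Released, with zero force. Raising straight up, then looking.

arm_command(moves=[[[0, 0, -0.015], [0, 0, 0], 0.0918], [[0, 0, -0.04], [0, 0, 0], 0.0918], [[0, 0, -0.07], [0, 0, 0], 0.0918], [[0, 0, -0.11], [0, 0, 0], 0.0918], [[0, 0, -0.15], [0, 0, 0], 0.0918]])

```text
time: 18.3
tool_pos: [0.5723, -0.1954, 0.1611]
tool_rot: [-3.141, -0.0, 1.278]
contact_force: [0.7, -0.2, 0.1]
opening: 0.0917
grip_force: 0.0
```

Run:
```python
from h import *
a,w=snap('wrist','w7');s,sm=snap('scene','s7')
o=np.zeros((600,800,3),np.uint8);o[:360,:600]=cv2.resize(a[60:300,120:520],(600,360));o[360:600,:320]=cv2.resize(s[195:315,190:350],(320,240));o[360:,320:640]=cv2.resize(s,(320,240))
cv2.imwrite('pics/m7.png',o[:,:,::-1])
c=np.array([.5735,-.1953,.057]);ay=np.array([.288,.958,0])
for n,p in [('tip+',c+.036*ay),('tip-',c-.036*ay),('top',c+[0,0,.025])]:
    q=proj(w,p)[0];print(n,q,(q-[120,60])*1.5)
go([0,0,0],0)
```

```text
tip+ [315.02355601 171.26755309] [292.53533402 166.90132963]
tip- [315.08672499 265.38698597] [292.63008749 308.08047895]
top [315.06516523 229.8224031 ] [292.59774785 254.73360465]
t 18.4 pos [ 0.5757 -0.197   0.1663] rot [3.1302 0.0017 1.2779] F [ 0.2735  0.09   -0.068 ] open 0.09182756002199008 grip 0.0
shift [ 0.0227 -0.6099  0.1593] turn [ 0.0109 -0.0058  1.2779]
```

View pics/m7.png

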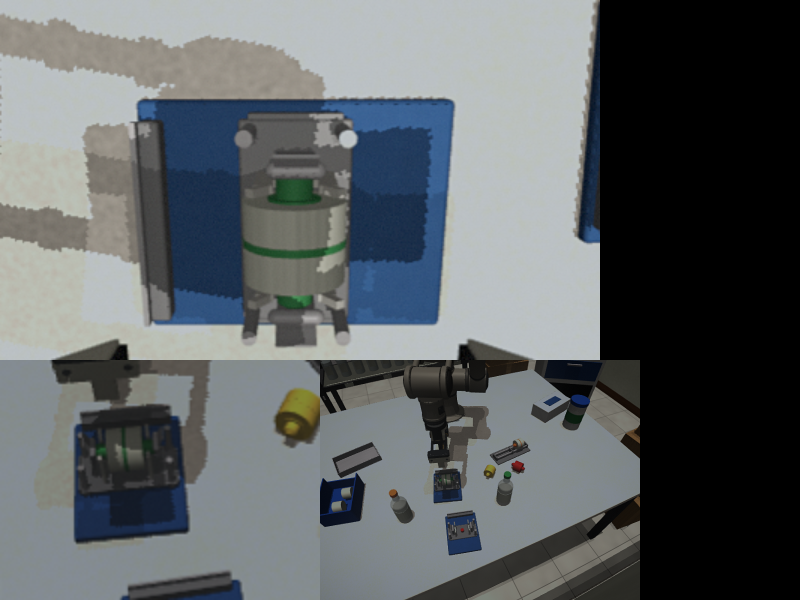

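The roll sits level in the forks: stripe at (295,250) against a predicted (293,255), and both clip beads are over the spindle ends at (297,172) and (295,315). The orange roll and bottles are unmoved. Handing in.

```bash
python3 -c "
from h import *
print(robot.hand_in())"
```

```text
the job is handed in; nothing more can be done
None
```

The green roll is pressed home in the nearer dispenser, both clips look snapped over the spindle ends, and it is released and handed in at about 18 s; the first grasp missed because the real fingertips sit 34 mm behind the reported tool point, briefly pressing the roll onto the rack with about 38 N, and the final press was about 13 N.

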